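Square a hexagonal pressure cell to a cam-lever holding clamp and lock it in

ROBOT

A 6-joint arm with a two-finger parallel gripper is mounted at the origin on the work surface; the furniture and walls round the work are solid. World frame = base frame: x ahead of the robot, y to its left, z up, the work surface at z = 0. Lengths are in m, angles in rad, forces in N, time in s.
With the tool pointing down it reaches from about 0.35 to 0.875 m from the base axis. Payload 4.2 kg.
Tool frame: the origin (TCP) lies at the very end of the fingers, on their centre line; the grasp point (between the pads) lies 19 mm behind it; z points along the fingers, y is the line along which they close (so a half turn about z gives the same grasp; the last joint's range is limited). The gripper opens to 85 mm and grips with 20 to 120 N. Pads are 22 mm wide; open, the fingers measure 114 mm over their backs; the gripper's body (76 mm by 85 mm) begins 54 mm behind the grasp point. The pads swing forward as they close: fully open they stand 13 mm farther back than shut.
Start: joints at [1.44, 0.385, 0.008, 0, -1.194, -0.259], TCP at [0.237, 0.578, 0.231] pointing down, gripper open.
Joint ranges: [-3.14, 3.14], [-1.21, 2.06], [-1.07, 1.41], [-3.16, 2.05], [-2.99, -0.16], [-3.1, 3.1]. Speed limits (rad/s): [2.79, 2.79, 3.14, 3.14, 3.14, 3.14].

INTERFACE

Orientations are given as a unit quaternion [x, y, z, w].
In Python, from rig import arm gives the robot as it stands. The module is installed in compiled form; this text tells all that it offers.
- The arm moves only by the shell command python3 -m crank 'ROWS'. ROWS is JSON, a list of rows, each a list of 5 numbers: the opening, from 0 (shut) to 1 (fully open), then the shift along the tool's x, y, z in units of 2.5 cm (1.0 is 2.5 cm), then the turn about the tool's z in units of 0.12 rad (1.0 is 0.12 rad). In form: [[jaw, dx, dy, dz, turn], ...]. A call has exactly 10 rows; each row shifts and turns the commanded pose from where the row before left it, along the tool's axes as they then stand; what a row does not reach is not made up. A row lasts 1/12 s, in which the tool goes at most 41.7 mm and 7.16 degrees, less where a joint would pass 70% of its speed; a pose out of reach is approached as far as the arm can. A call with a number of a shift or a turn outside -1 to 1 is refused whole. A call with a gripper value outside its range is refused whole. The fingers move at their own pace and stop on an object; the grip force is fixed at half the most. Time passes only in rows, so rows that do not move let the fingers close, or fill a call up. It gives the time, the measured TCP pose, the force, the opening and the grip force at its end, in the units of the state.
- arm.get_obs(): the state, without advancing time (a new reading comes with each control period).
- arm.snapshot(name): name is "side" or "top" or "wrist"; returns a dict with "color" (480x640x3 uint8, red, green, blue), "vfov" (degrees; the focal length in pixels is half the picture's height over the tangent of half this angle, whatever the lens; pixels are square), "cx", "cy" (the principal point, pixels), "origin" and "rotation" of the camera in the world. Camera axes: x right, y down, z forward; pixel columns grow to the right and rows downward; lengths in m; the calibration is good to about 2 mm. A picture is of the moment at which its call begins. There is no depth.
- arm.job_done(): hands the job in; it is judged then, once.
Trained networks look in a picture, given as the dict that the camera call returned (one of the last four; its "shot" number tells which), for a name from the list of things; names that differ only in an ending like _2 or _b are one class to them, and where a whole thing is asked for, a point or a joint stands for the part that bears it (a point fixed in the world has none). Each returns a list of dicts, best first, with "conf" (0 to 1); they miss things now and then, are a little off and sometimes report something else, mostly with a low value. They report only what shows in the picture. A call takes as long as a camera call. They do not tell look-alikes from the thing itself.
- arm.spot_in(picture, name): "point" ([x, y, z] in m, in world coordinates, good to about 4 mm: the middle of the surface that is visible of it).
- arm.cut_out(picture, name): "region" (480x640 bool, what is visible of it).
The state is a dict: "clock": time; "q": joint angles; "qd": joint speeds; "tau": joint torques, N m; "position": TCP position; "ee_rot": TCP orientation; "ft_force": force on the tool from outside, world axes, zero at the start; "moment": the same for the moment, N m; "gripper_width": opening from 0.0 (shut) to 1.0 (fully open); "grip_force": force on a finger pad.
Only numpy, scipy, OpenCV 4.12 (cv2) and the standard library are available. Lean on these libraries where they do the work, as an engineer would, in place of code of your own. Each camera call takes 0.05 s, during which the arm holds its last target. There are 200 camera calls.

TASK

Clamp the hexagonal pressure cell in the holding clamp: swing the clamp's lever fully open, push the cell up to the long fence so that one of its flats lies flush along it, slide it along the fence between the jaws until it touches the end stop, then swing the lever fully shut so that the jaw grips it. Keep the cell flat on the worktop the whole time, and leave the amber bottle, the beaker and the vial beside the clamp standing where they are.

Things in the scene. Friction and masses are not known exactly. Their poses are not given: they have to be found in the camera images.
- clamp: Aluminium holding clamp, fixed to the worktop; place and yaw vary. Origin: on the worktop where the seated cell's centre belongs. Its +x runs along the slot from the open mouth to the end stop, +y from the moving jaw to the fence (roughly away from the robot), z up. All mm below are in this frame. In front of the fence, x -200 to -40 is open worktop.
- fence (a point): Point on the top edge of the fence's inner face, at x -130, y +38, z 34. The fence is a straight bar that is also the fixed jaw: inner face y = +38, x from -200 to +62, 16 thick, 34 high, with an 8 high foot behind it to y = +74.
- end_stop (a point): Point on the top edge of the end stop's face, at x +44.5, y 0, z 34. The stop covers x 44.5 to 62.5, y -30 to +38, 34 high. The seated cell touches it with a corner.
- pad: Dark steel pad of the moving jaw: x -30 to +30 plus a slanted lead-in to x -39, 30 high. Its origin is the clamp's when shut and empty, and moves to -y as it opens. Face at y -35 shut (too narrow for the cell), -44 fully open (slot 82 wide: the cell enters only with flats within 9 degrees of the fence). A spring presses the cell to the fence with about 12 N when the lever is shut.
- lever (a joint): Lever angle: 0 = fully shut (points along clamp +x), 1.571 = fully open (points along clamp -y); opening is clockwise from above. Starts nearly shut (0 to 0.35). Stops at both ends, stays where left; 2 to 5 N at the post moves it.
- lever_axis (a point): Top of the lever's upright hinge axis, at x 0, y -75, z 44, on the moving jaw's housing (x -35 to +35, y -105 to -60, 30 high; joined to the end stop by a strap x 35 to 62, y -105 to -30, 18 high).
- lever_post (a point): Upright grey post at the lever's end, 70 mm from its axis: 14 mm across, with a 17 mm ball on top, from 36 to 86 mm above the worktop; this point is on its axis, 60 mm up. Can be pushed or pinched from any side above the 34 mm high stop and housing.
- cell: Loose polished steel hexagonal cell, 0.3 to 0.65 kg, friction about 0.3: 76 mm across flats, 87.8 across corners, 36 high, low dark cover to 47. Origin: centre of underside. Corners at 0, 60, 120.. degrees from its x axis, flats face 30, 90, 150.. Starts outside the jaws, off the fence, yawed 10 to 50 degrees in the clamp's frame; any flat may go to the fence. Too wide to grasp: push it low, at 15 mm.
- bottle: Bystander: amber bottle with black cap, 55 mm across, 115 mm high, standing behind the fence. Origin at the centre of its underside.
- beaker: Bystander: small clear plastic beaker, 64 mm across, 72 mm high, standing beyond the end stop. Origin at the centre of its underside.
- tube_vial: Bystander: small vial with black cap, 23 mm across, 59 mm high, standing behind the fence's open end. Origin at the centre of its underside.
Not all that is in view belongs to the job. What is shaped like the cell but purple or red is not meant.

How it is judged:
By the outcome, as a careful person would: the job done as asked, in the order asked, and still so for the second after the job is handed in, with the robot touching nothing.
It also fails if it takes over 67 s, if anything falls off the work surface, if the arm or the gripper's body presses on something with over 40 N, if the wrist force passes 120 N, or if a joint passes its speed limit or range.

## Working session

There is one attempt and no reset: what is moved stays moved. The work goes in short steps, Python scripts to look and compute and a shell command to move; the robot and the scene stay as the last step left them, time stands still between calls to the robot, and variables do not carry over. Pictures are saved under pics/ and viewed, at most 10 in all, crops included, and the job is handed in when it is done.

```bash
mkdir -p pics; cat > h.py <<'E'
import numpy as np, cv2
from rig import arm
def cam(s):
    f=240/np.tan(np.radians(s['vfov'])/2); return f,np.array(s['origin']),np.array(s['rotation']).reshape(3,3)
def proj(s,p):
    f,o,R=cam(s); c=(np.asarray(p)-o)@R; return np.array([s['cx']+f*c[...,0]/c[...,2], s['cy']+f*c[...,1]/c[...,2]]).T
def ray(s,uv,z):
    f,o,R=cam(s); d=R@np.array([(uv[0]-s['cx'])/f,(uv[1]-s['cy'])/f,1]); return o+d*(z-o[2])/d[2]
E
python3 - <<'E'
from h import *
o=arm.get_obs(); print(o['clock'],o['position'],o['ee_rot'],o['gripper_width'])
ims=[]
for n in ['top','side']:
    s=arm.snapshot(n); cv2.imwrite(f'pics/{n}0.png',s['color'][:,:,::-1]); print(n,s['vfov'],np.round(s['origin'],3),np.round(s['rotation'],3).tolist())
    for k in ['clamp','fence','end_stop','pad','lever_axis','lever_post','cell','bottle','beaker','tube_vial']:
        for r in arm.spot_in(s,k)[:3]: print(k,round(r['conf'],2),np.round(r['point'],4),np.round(proj(s,r['point'])))
E
```

```text
0.0 [0.23725578 0.57755862 0.23022643] [ 9.81049667e-01 -1.93753285e-01 -1.56947704e-04  1.09098201e-03] 0.996416226387905
top 49.4569610983874 [ 0.309 -0.025  1.239] [0.708, -0.701, 0.069, -0.05]Traceback (most recent call last):
  File "<stdin>", line 7, in <module>
  File "h.py", line 6, in proj
    f,o,R=cam(s); c=(np.asarray(p)-o)@R; return np.array([s['cx']+f*c[...,0]/c[...,2], s['cy']+f*c[...,1]/c[...,2]]).T
          ~~~^^^
  File "h.py", line 4, in cam
    f=240/np.tan(np.radians(s['vfov'])/2); return f,np.array(s['origin']),np.array(s['rotation']).reshape(3,3)
                                                                          ~~~~~~~~~~~~~~~~~~~~~~~~~~~~~~~^^^^^
ValueError: cannot reshape array of size 4 into shape (3,3)
```

```bash
sed -i "s/np.array(s\['rotation'\]).reshape(3,3)/Rn.from_quat(s['rotation']).as_matrix()/; 1a from scipy.spatial.transform import Rotation as Rn" h.py
python3 - <<'E'
from h import *
for n in ['top','side']:
    s=arm.snapshot(n); cv2.imwrite(f'pics/{n}0.png',s['color'][:,:,::-1]); print(n,s['vfov'],np.round(s['origin'],3),np.round(cam(s)[2],2).tolist())
    for k in ['clamp','fence','end_stop','pad','lever_axis','lever_post','cell','bottle','beaker','tube_vial']:
        for r in arm.spot_in(s,k)[:3]: print(k,round(r['conf'],2),np.round(r['point'],4),np.round(proj(s,r['point'])))
E
```

```text
top 49.4569610983874 [ 0.309 -0.025  1.239] [[0.01, -0.99, 0.17], [-1.0, -0.01, -0.03], [0.03, -0.17, -0.99]]
clamp 0.67 [ 0.5943 -0.112   0.0355] [344. 202.]
fence 0.78 [ 0.5899 -0.119   0.034 ] [347. 204.]
end_stop 0.9 [ 0.5912 -0.1169  0.0311] [346. 203.]
pad 0.71 [ 0.5205 -0.1171  0.0306] [346. 233.]
pad 0.54 [ 0.6539 -0.1708  0.0856] [371. 172.]
lever_axis 0.87 [ 0.592  -0.1181  0.0293] [346. 203.]
lever_post 0.76 [ 0.4825 -0.1362  0.0435] [355. 248.]
cell 0.98 [0.5246 0.0232 0.0429] [286. 229.]
cell 0.85 [0.3053 0.1822 0.0439] [214. 324.]
cell 0.66 [ 0.3307 -0.1033  0.0415] [340. 314.]
bottle 0.71 [ 0.6517 -0.1694  0.0854] [371. 173.]
beaker 0.69 [ 0.526  -0.2555  0.0278] [404. 231.]
tube_vial 0.71 [ 0.6922 -0.0516  0.0511] [319. 160.]
side 53.63866533916573 [0.372 0.737 0.56 ] [[-0.99, -0.06, 0.13], [-0.15, 0.51, -0.85], [-0.01, -0.86, -0.51]]
clamp 0.93 [ 0.5692 -0.1009  0.0297] [292. 250.]
clamp 0.59 [ 0.4848 -0.1437  0.0416] [334. 237.]
fence 0.91 [ 0.5715 -0.1002  0.0296] [291. 250.]
end_stop 0.49 [ 0.5134 -0.228   0.0529] [327. 214.]
pad 0.66 [ 0.5195 -0.1005  0.0259] [316. 253.]
lever_axis 0.83 [ 0.5662 -0.1033  0.028 ] [294. 250.]
lever_post 0.82 [ 0.4862 -0.1459  0.0462] [334. 235.]
cell 0.82 [0.3101 0.2054 0.0386] [421. 363.]
cell 0.81 [ 0.3315 -0.077   0.0375] [406. 260.]
cell 0.76 [0.5241 0.05   0.0365] [300. 291.]
bottle 0.79 [ 0.6645 -0.1536  0.067 ] [254. 220.]
beaker 0.73 [ 0.5154 -0.2219  0.0482] [325. 217.]
beaker 0.58 [ 0.6646 -0.1557  0.0676] [254. 219.]
tube_vial 0.66 [ 0.5174 -0.101   0.0288] [317. 251.]
tube_vial 0.61 [ 0.6905 -0.0423  0.038 ] [228. 257.]
tube_vial 0.51 [ 0.5717 -0.1024  0.031 ] [291. 249.]
```

View pics/top0.png

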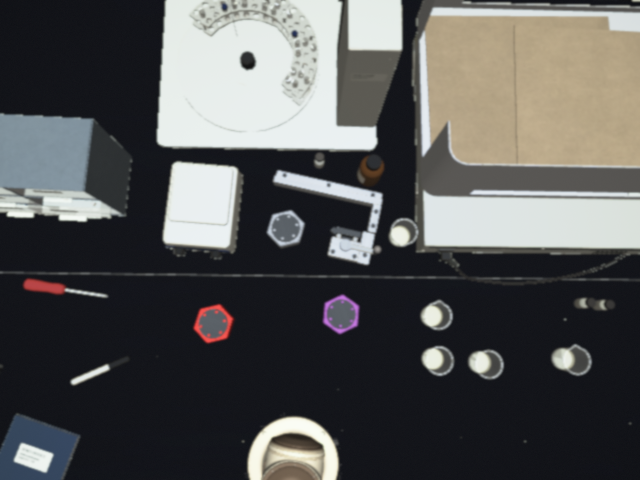

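```bash
python3 - <<'E'
import cv2
a=cv2.imread('pics/top0.png')[145:275,255:425]; cv2.imwrite('pics/top0c.png',cv2.resize(a,None,fx=4.6,fy=4.6,interpolation=cv2.INTER_CUBIC))
a=cv2.imread('pics/side0.png')[190:330,215:395]; cv2.imwrite('pics/side0c.png',cv2.resize(a,None,fx=4.25,fy=4.25,interpolation=cv2.INTER_CUBIC))
E
```

```text
(no output)
```

View pics/top0c.png

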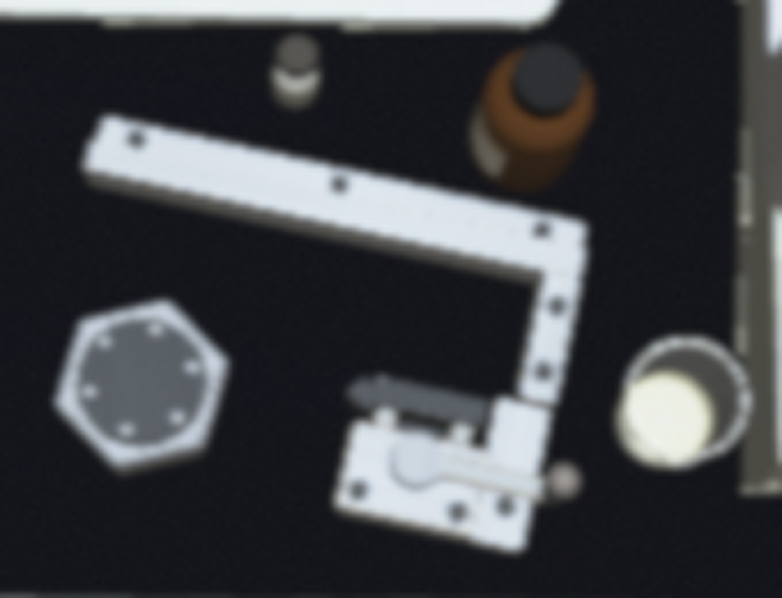

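View pics/side0c.png

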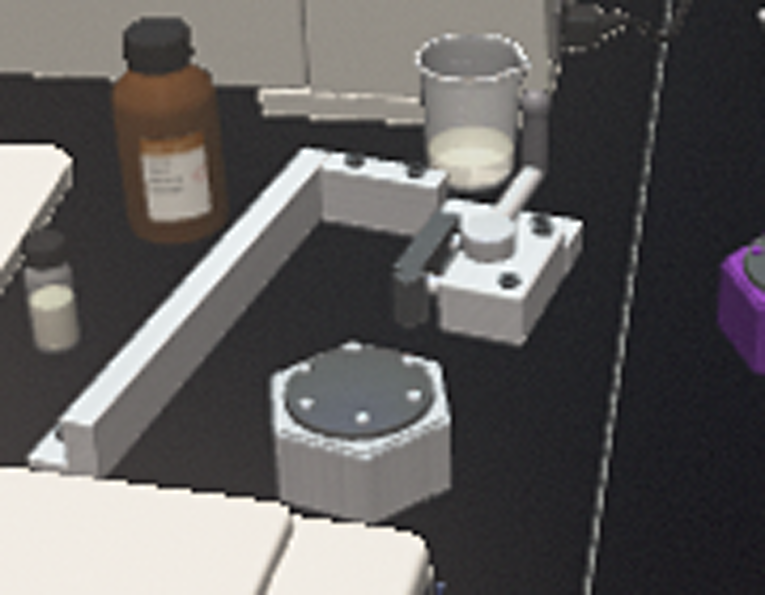

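Three hexagonal cells appear in the top view: steel grey (286,229), red (214,324) and purple (340,314). The crop shows that the polished steel one at (286,229), in front of the fence, is the one meant. The fence runs from (274,180) to (382,197), and the ball of the lever post is at (377,249), nearly shut.

```bash
cat > fit.py <<'E'
from h import *
from scipy.optimize import least_squares
T=[((-200,38,34),(88,170)),((44.5,38,34),(543,272)),((62,54,34),(586,236)),((44.5,-30,34),(520,394)),((62,-105,18),(525,552)),((-35,-105,30),(336,508)),((-35,-60,30),(353,420)),((-200,74,8),(104,118))]
S=[((44.5,38,34),(323,178)),((-200,38,34),(100,425)),((-200,54,34),(64,425)),((62,54,34),(308,150)),((-35,-60,30),(440,287)),((-35,-105,30),(528,312)),((-35,-105,0),(522,343))]
def px(n,c): c=np.array(c,float)+.5; return c/4.6-.5+[255,145] if n=='top' else c/4.25-.5+[215,190]
def tf(p,P):
    c,s=np.cos(p[2]),np.sin(p[2]); P=np.asarray(P,float)/1000
    return np.c_[p[0]+c*P[:,0]-s*P[:,1],p[1]+s*P[:,0]+c*P[:,1],P[:,2]]
def fit(sets,cams,x0,seps=True):
    def res(p): return np.concatenate([(proj(cams[n],tf(p,[a for a,b in L]))-np.array([px(n,b) for a,b in L])).ravel() for n,L in sets.items()])
    return least_squares(res,x0,loss='soft_l1'),res
if __name__=='__main__':
    cams={n:arm.snapshot(n) for n in ('top','side')}
    for sets in ({'top':T},{'side':S},{'top':T,'side':S}):
        r,res=fit(sets,cams,[.57,-.12,-1.75]); print('clamp',r.x.round(4),np.round(res(r.x),1).tolist())
    cp=r.x
    h=[(43.9*np.cos(a),43.9*np.sin(a),36) for a in np.radians(np.arange(0,360,60))]
    # top crop order clockwise in image; hex corners ccw about z, seen from above -> reverse
    tc=[(166,302),(82,325),(56,400),(122,463),(203,445),(228,364)]
    H={'top':list(zip(h,tc))}
    best=min((fit(H,cams,[.525,.035,y0]) for y0 in np.radians(np.arange(0,360,60))),key=lambda t:t[0].cost)
    p=best[0].x; print('cell',p.round(4),best[1](p).round(1).tolist())
    R=np.array([[np.cos(cp[2]),-np.sin(cp[2])],[np.sin(cp[2]),np.cos(cp[2])]])
    print('cell in clamp mm',(R.T@(p[:2]-cp[:2])*1000).round(1),'yaw',np.degrees(p[2]-cp[2])%60)
    sp=proj(cams['side'],tf(p,h+[(a,b,0) for a,b,c in h])); print('side crop pred',((sp-[215,190]+.5)*4.25).round().tolist())
    b=ray(cams['top'],px('top',(563,480)),.0775); q=R.T@(b[:2]-cp[:2])*1000; print('ball',b,q,np.degrees(np.arctan2(q[1]+75,q[0])),np.hypot(q[0],q[1]+75))
    b=ray(cams['side'],px('side',(537,103)),.0775); q=R.T@(b[:2]-cp[:2])*1000; print('ball side',b,q)
    for k in ['bottle','beaker','tube_vial']:
        for n in cams:
            for r in arm.spot_in(cams[n],k)[:1]: print(k,n,(R.T@(np.array(r['point'])[:2]-cp[:2])*1000).round())
E
python3 fit.py
```

```text
clamp [ 0.564  -0.1305 -1.776 ] [-0.7, -0.1, 0.7, -0.5, -0.2, 2.5, 0.1, 0.4, -0.8, -0.6, 0.4, -0.5, 0.7, 0.1, -0.2, 0.1]
clamp [ 0.5615 -0.126  -1.7778] [-0.3, -1.9, -1.0, 1.4, -0.1, -0.3, -0.1, 0.1, 0.2, -0.4, 0.1, -2.4, 1.5, 2.4]
clamp [ 0.5631 -0.1299 -1.7756] [-1.0, 0.2, 0.4, -0.2, -0.4, 2.8, -0.2, 0.8, -1.0, -0.3, 0.2, -0.1, 0.4, 0.5, -0.5, 0.4, -0.7, -2.7, -1.0, 0.2, -0.1, -1.5, -0.5, -0.8, -0.2, -1.5, -0.3, -3.6, 1.0, 1.2]
cell [ 0.5295  0.0252 -0.2648] [0.2, -0.0, 0.3, -0.6, 0.6, 0.8, -0.8, 0.4, -0.1, -0.2, -0.3, -0.3]
cell in clamp mm [-145.   -64.5] yaw 26.56324897600112
side crop pred [[274.0, 376.0], [277.0, 434.0], [368.0, 458.0], [452.0, 420.0], [442.0, 363.0], [355.0, 342.0], [279.0, 440.0], [282.0, 500.0], [372.0, 524.0], [453.0, 486.0], [443.0, 427.0], [358.0, 406.0]]
ball [ 0.47609199 -0.18348518  0.0775    ] [ 70.14071713 -74.34320698] 0.5364981928284004 70.14379214439936
ball side [ 0.47540884 -0.18478676  0.0775    ] [ 71.55401786 -74.74742326]
bottle top [19. 99.]
bottle side [  2. 101.]
beaker top [130. -11.]
beaker side [104. -28.]
tube_vial top [-104.  110.]
tube_vial side [-30.  -5.]
```

```bash
cat > go.py <<'E'
# go.py x y z(mm) yaw(deg of tool x in clamp frame, 90 = +y) N : equal rows to reach it
import sys
from h import *
CP=np.array([.5636,-.1302,-1.776])
def toclamp(p):
    c,s=np.cos(CP[2]),np.sin(CP[2]); d=np.array(p[:2])-CP[:2]; return np.array([c*d[0]+s*d[1],-s*d[0]+c*d[1]])*1000
def state():
    o=arm.get_obs(); R=Rn.from_quat(o['ee_rot']).as_matrix(); yaw=np.degrees(np.arctan2(R[1,0],R[0,0])-CP[2])
    return o,toclamp(o['position']),(yaw+180)%360-180
def rows(X,Y,Z,YAW,N):
    o,p,yaw=state(); th=-((YAW-yaw+180)%360-180)   # turn about tool z (down)
    a=np.radians(yaw); e=np.array([X,Y])-p
    D=np.array([e@[np.cos(a),np.sin(a)], e@[np.sin(a),-np.cos(a)]])   # tool x, tool y
    t=np.radians(th)/N; M=sum(np.array([[np.cos(k*t),-np.sin(k*t)],[np.sin(k*t),np.cos(k*t)]]) for k in range(N))
    d=np.linalg.solve(M,D)/25
    print('now',p.round(1),'z',round(o['position'][2]*1000,1),'yaw',round(yaw,1),'q',np.round(o['q'],2),'F',np.round(o['ft_force'],1),'t',round(o['clock'],2))
    print(N,'rows of dx %.3f dy %.3f dz %.3f turn %.3f'%(*d,(o['position'][2]*1000-Z)/25/N,t/.12))
if __name__=='__main__': rows(*map(float,sys.argv[1:5]),int(sys.argv[5]))
E
python3 go.py 70 -47 200 90 32; python3 - <<'E'
from h import *; from go import *
s=arm.snapshot('top')
for n,c,z in (('beaker rim',(688,395),.072),('bottle cap',(547,78),.115),('vial cap',(298,53),.059)):
    print(n,toclamp(ray(s,[255+c[0]/4.6,145+c[1]/4.6],z)))
E
```

```text
now [-627.  -463.6] z 231.3 yaw 79.4 q [ 1.44  0.38  0.01  0.   -1.19 -0.26] F [ 0.3 -0.7  1. ] t 1.6
32 rows of dx 0.602 dy 0.819 dz 0.039 turn -0.048
beaker rim [124.23979196 -19.30323119]
bottle cap [ 21.03707999 111.27162543]
vial cap [-102.93500225  115.18815666]
```

```bash
R='[0,0.602,0.819,0.039,-0.048]'; python3 -m crank '[[0,0.6,0.82,0.04,-0.05],[0,0.6,0.82,0.04,-0.05],[0,0.6,0.82,0.04,-0.05],[0,0.6,0.82,0.04,-0.05],[0,0.6,0.82,0.04,-0.05],[0,0.6,0.82,0.04,-0.05],[0,0.6,0.82,0.04,-0.05],[0,0.6,0.82,0.04,-0.05],[0,0.6,0.82,0.04,-0.05],[0,0.6,0.82,0.04,-0.05]]'
python3 -m crank '[[0,0.6,0.82,0.04,-0.05],[0,0.6,0.82,0.04,-0.05],[0,0.6,0.82,0.04,-0.05],[0,0.6,0.82,0.04,-0.05],[0,0.6,0.82,0.04,-0.05],[0,0.6,0.82,0.04,-0.05],[0,0.6,0.82,0.04,-0.05],[0,0.6,0.82,0.04,-0.05],[0,0.6,0.82,0.04,-0.05],[0,0.6,0.82,0.04,-0.05]]'
python3 go.py 66 -46 200 90 10
```

```text
clock: 2.48
position: [0.3051, 0.332, 0.2215]
ee_rot: [0.986, -0.164, 0.0, -0.0]
ft_force: [0.3, 0.6, 0.3]
gripper_width: 0.003
grip_force: 0.0
clock: 3.32
position: [0.3872, 0.0917, 0.2117]
ee_rot: [0.991, -0.134, 0.0, -0.0]
ft_force: [0.1, 0.6, 0.8]
gripper_width: 0.0
grip_force: 0.0
now [-181.3 -217.9] z 211.7 yaw 86.3 q [ 0.65  0.   -0.53  0.   -1.03  0.66] F [0.1 0.6 0.8] t 3.32
10 rows of dx 0.722 dy 0.965 dz 0.047 turn -0.053
```

```bash
python3 -m crank '[[0,0.72,0.96,0,-0.05],[0,0.72,0.96,0,-0.05],[0,0.72,0.96,0,-0.05],[0,0.72,0.96,0,-0.05],[0,0.72,0.96,0,-0.05],[0,0.72,0.96,0,-0.05],[0,0.72,0.96,0,-0.05],[0,0.72,0.96,0,-0.05],[0,0.72,0.96,0,-0.05],[0,0.72,0.96,0,-0.05]]'
python3 go.py 66 -46 52 90 8
```

```text
clock: 4.15
position: [0.5044, -0.1849, 0.2115]
ee_rot: [0.995, -0.105, 0.0, 0.0]
ft_force: [0.6, 0.4, -0.8]
gripper_width: 0.002
grip_force: 0.0
now [ 65.6 -46.8] z 211.5 yaw 89.7 q [-0.05  0.25 -0.24  0.   -1.08  1.41] F [ 0.6  0.4 -0.8] t 4.15
8 rows of dx 0.004 dy 0.002 dz 0.797 turn -0.005
```

```bash
python3 -m crank '[[0,0,0,0.8,0],[0,0,0,0.8,0],[0,0,0,0.8,0],[0,0,0,0.8,0],[0,0,0,0.8,0],[0,0,0,0.8,0],[0,0,0,0.8,0],[0,0,0,0.8,0],[0,0,0,0,0],[0,0,0,0,0]]'
python3 go.py 66 -52 52 90 8; python3 -c "
from h import *
s=arm.snapshot('side'); cv2.imwrite('pics/s1.png',cv2.resize(s['color'][150:290,240:420,::-1],None,fx=4,fy=4,interpolation=2))"
```

```text
clock: 4.98
position: [0.5036, -0.1834, 0.0508]
ee_rot: [0.995, -0.105, -0.001, 0.0]
ft_force: [0.4, -0.5, 0.4]
gripper_width: -0.001
grip_force: 0.0
now [ 64.3 -47.9] z 50.8 yaw 89.8 q [-0.05  0.44 -0.43  0.   -0.7   1.41] F [ 0.4 -0.5  0.4] t 4.98
8 rows of dx -0.020 dy 0.009 dz -0.006 turn -0.004
```

View pics/s1.png

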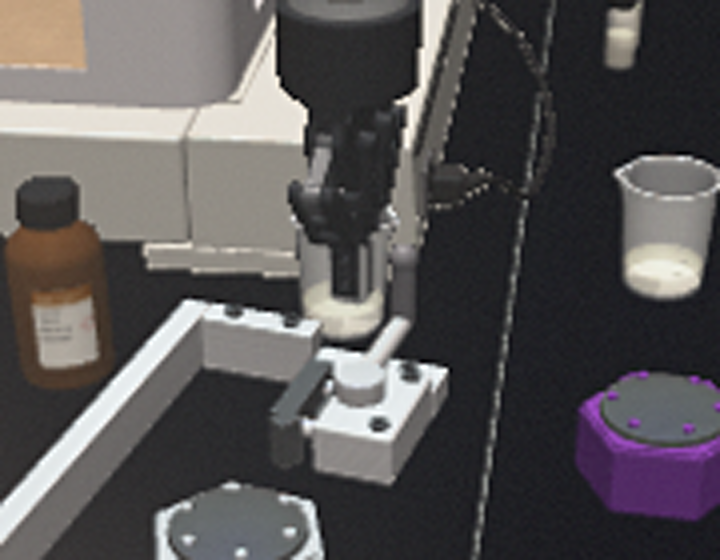

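```bash
python3 -m crank '[[0,-0.3,0,0,0],[0,-0.22,0.06,0,0.66],[0,-0.22,0.06,0,0.66],[0,-0.22,0.06,0,0.66],[0,-0.22,0.06,0,0.66],[0,-0.22,0.06,0,0.66],[0,-0.22,0.06,0,0.66],[0,-0.22,0.06,0,0.66],[0,-0.22,0.06,0,0.66],[0,-0.22,0.06,0,0.66]]'
python3 go.py 18 -141 52 0 12;  python3 -c "
from h import *; from go import *
s=arm.snapshot('top'); cv2.imwrite('pics/t1.png',cv2.resize(s['color'][145:275,255:425,::-1],None,fx=4.6,fy=4.6,interpolation=2))
for r in arm.spot_in(s,'lever_post')[:2]: print(r['conf'],toclamp(r['point']),r['point'][2])"
```

```text
clock: 5.87
position: [0.4501, -0.1689, 0.0533]
ee_rot: [0.895, -0.447, 0.003, -0.001]
ft_force: [2.5, -1.1, -0.9]
gripper_width: -0.001
grip_force: 1.2
now [  61.  -103.2] z 53.3 yaw 48.7 q [-0.02  0.36 -0.57  0.   -0.63  0.66] F [ 2.5 -1.1 -0.9] t 5.87
12 rows of dx -0.190 dy 0.051 dz 0.004 turn 0.590
0.41 [  47.97093377 -123.00585154] 0.0619
```

View pics/t1.png

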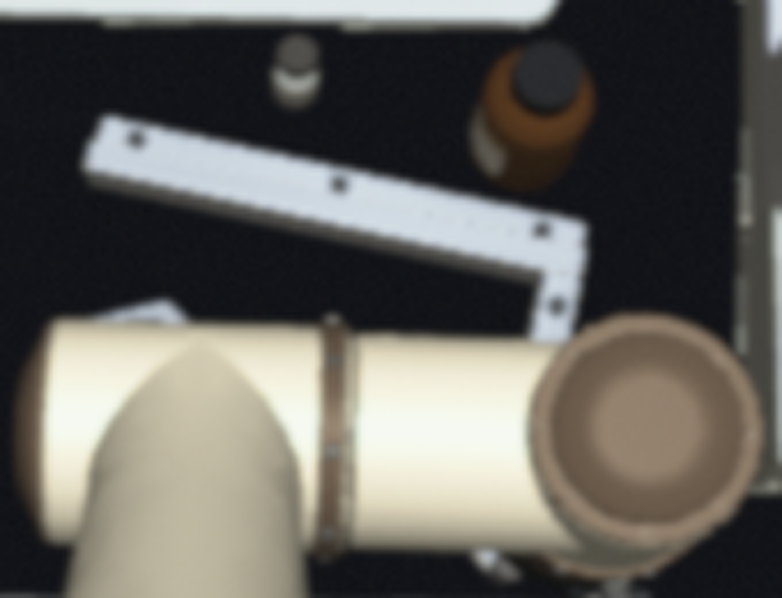

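The top view is mostly covered by the arm. The lever tip shows at crop (495,565), so it is swinging with the pusher, and the contact force is about 2.7 N. The bottle and vial have not moved.

```bash
python3 -m crank '[[0,-0.23,0.06,0,0.7],[0,-0.23,0.06,0,0.7],[0,-0.23,0.06,0,0.7],[0,-0.23,0.06,0,0.7],[0,-0.23,0.06,0,0.7],[0,-0.23,0.06,0,0.7],[0,-0.23,0.06,0,0.7],[0,-0.23,0.06,0,0.7],[0,-0.23,0.06,0,0.7],[0,-0.23,0.06,0,0.7]]'
python3 go.py 14 -141 52 0 4
```

```text
clock: 6.8
position: [0.4201, -0.119, 0.0525]
ee_rot: [-0.636, 0.772, -0.001, 0.001]
ft_force: [1.9, -3.2, -0.9]
gripper_width: -0.004
grip_force: 2.1
now [  18.2 -142.8] z 52.5 yaw 0.7 q [ 0.1   0.3  -0.67  0.   -0.59 -0.29] F [ 1.9 -3.2 -0.9] t 6.8
4 rows of dx -0.042 dy -0.018 dz 0.005 turn 0.025
```

Pushing slowly against the lever's open stop until the force rises.

```bash
python3 -m crank '[[0,-0.06,0,0,0],[0,-0.06,0,0,0],[0,-0.06,0,0,0],[0,-0.06,0,0,0],[0,0,0,0,0],[0,0,0,0,0],[0,0,0,0,0],[0,0,0,0,0],[0,0,0,0,0],[0,0,0,0,0]]'
python3 go.py 14 -141 52 0 4; python3 -c "
from h import *; from go import *
s=arm.snapshot('side')
for r in arm.spot_in(s,'lever_post')[:2]: print(r['conf'],toclamp(r['point']),r['point'][2])"
```

```text
clock: 7.63
position: [0.4201, -0.1177, 0.0525]
ee_rot: [-0.638, 0.77, -0.002, -0.002]
ft_force: [2.6, -34.0, -1.6]
gripper_width: -0.0
grip_force: 16.1
now [  17. -143.] z 52.5 yaw 1.0 q [ 0.11  0.3  -0.68  0.01 -0.59 -0.3 ] F [  2.6 -34.   -1.6] t 7.63
4 rows of dx -0.029 dy -0.021 dz 0.005 turn 0.036
0.57 [  -9.25321253 -116.01964514] 0.0452
```

```bash
python3 -m crank '[[0,0.4,0,0,0],[0,0,0,-0.9,0],[0,0,0,-0.9,0],[0,0,0,-0.9,0],[0,0,0,0,-0.9],[0,0,0,0,-0.9],[0,0,0,0,-0.9],[0,0,0,0,-0.9],[0,0,0,0,-0.9],[0,0,0,0,-0.9]]'
python3 go.py -121 -115 115 116.6 13
```

```text
clock: 8.57
position: [0.4182, -0.1229, 0.1196]
ee_rot: [0.851, -0.526, 0.0, -0.0]
ft_force: [0.2, 0.4, -0.5]
gripper_width: -0.001
grip_force: 0.0
now [  22.4 -143.8] z 119.6 yaw 38.3 q [ 0.09  0.19 -0.59 -0.   -0.79  0.37] F [ 0.2  0.4 -0.5] t 8.57
13 rows of dx -0.035 dy -0.486 dz 0.014 turn -0.875
```

```bash
python3 -m crank '[[0,-0.03,-0.49,0,-0.88],[0,-0.03,-0.49,0,-0.88],[0,-0.03,-0.49,0,-0.88],[0,-0.03,-0.49,0,-0.88],[0,-0.03,-0.49,0,-0.88],[0,-0.03,-0.49,0,-0.88],[0,-0.03,-0.49,0,-0.88],[0,-0.03,-0.49,0,-0.88],[0,-0.03,-0.49,0,-0.88],[0,-0.03,-0.49,0,-0.88]]'
python3 go.py -121 -115 115 116.6 3
```

```text
clock: 9.4
position: [0.4826, -0.0242, 0.1195]
ee_rot: [1.0, -0.025, 0.0, -0.0]
ft_force: [0.7, 0.2, 0.1]
gripper_width: -0.001
grip_force: 0.0
now [ -87.3 -100.9] z 119.5 yaw 98.8 q [ 0.29  0.27 -0.49 -0.   -0.82  1.23] F [0.7 0.2 0.1] t 9.4
3 rows of dx -0.068 dy -0.485 dz 0.060 turn -0.861
```

```bash
python3 -m crank '[[0,-0.07,-0.49,0,-0.86],[0,-0.07,-0.49,0,-0.86],[0,-0.07,-0.49,0,-0.86],[0,0,0,0.7,0],[0,0,0,0.7,0],[0,0,0,0.7,0],[0,0,0,0.7,0],[0,0,0,0.7,0],[0,0,0,0.7,0],[0,0,0,0,0]]'
python3 go.py -145 -64.5 9 116.6 3;  python3 -c "
from h import *; from go import *
s=arm.snapshot('side'); cv2.imwrite('pics/s2.png',cv2.resize(s['color'][170:330,215:415,::-1],None,fx=3.6,fy=3.6,interpolation=2))"
```

```text
clock: 10.23
position: [0.4734, 0.0109, 0.0118]
ee_rot: [0.992, 0.126, -0.003, 0.0]
ft_force: [-0.1, -0.5, -0.2]
gripper_width: 0.003
grip_force: 0.0
now [-119.8 -117.1] z 11.8 yaw 116.2 q [ 0.37  0.43 -0.61 -0.   -0.53  1.46] F [-0.1 -0.5 -0.2] t 10.23
3 rows of dx 0.777 dy 0.010 dz 0.037 turn -0.019
```

View pics/s2.png

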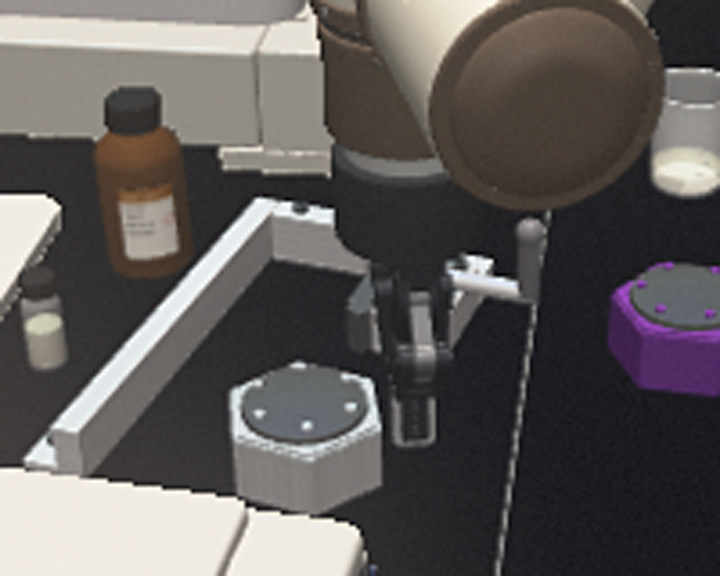

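```bash
python3 -m crank '[[0,0.1,0,0.05,0],[0,0.1,0,0.05,0],[0,0.1,0,0.05,0],[0,0.12,0,0,0],[0,0.2,-0.07,0,0.3],[0,0.2,-0.07,0,0.3],[0,0.2,-0.07,0,0.3],[0,0.2,-0.07,0,0.3],[0,0.2,-0.07,0,0.3],[0,0.2,-0.07,0,0.3]]'
python3 go.py -154 -51 9 90 8; python3 -c "
from h import *; from go import *
s=arm.snapshot('side'); cv2.imwrite('pics/s3.png',cv2.resize(s['color'][170:330,215:415,::-1],None,fx=3.6,fy=3.6,interpolation=2))
for r in arm.spot_in(s,'cell')[:3]: print(r['conf'],toclamp(r['point']),r['point'][2])"
```

```text
clock: 11.12
position: [0.5135, 0.0295, 0.0104]
ee_rot: [1.0, 0.017, -0.0, 0.0]
ft_force: [-2.3, -0.6, 1.2]
gripper_width: -0.003
grip_force: 1.0
now [-146.1  -81.5] z 10.4 yaw 103.7 q [ 0.37  0.48 -0.52 -0.   -0.58  1.23] F [-2.3 -0.6  1.2] t 11.12
8 rows of dx 0.157 dy -0.019 dz 0.007 turn 0.249
0.75 [   0.70085386 -237.94948793] 0.037
0.71 [-179.8587667   -40.80531879] 0.0374
0.62 [-279.27461466 -319.40817085] 0.0389
```

View pics/s3.png

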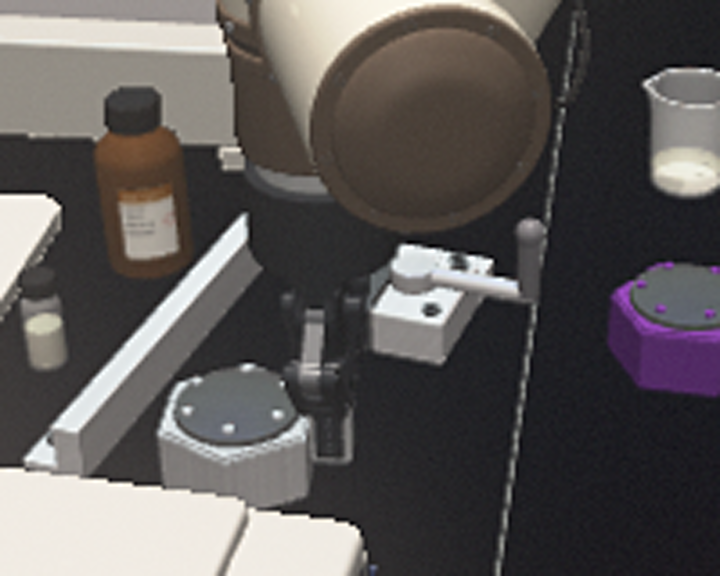

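```bash
python3 go.py -161.5 -49 9 90 8
```

```text
now [-146.8  -80.3] z 10.5 yaw 103.8 q [ 0.37  0.48 -0.52  0.   -0.57  1.23] F [-0.5  0.1  0.7] t 11.22
8 rows of dx 0.165 dy -0.052 dz 0.008 turn 0.251
```

```bash
python3 -m crank '[[0,0.16,-0.05,0,0.25],[0,0.16,-0.05,0,0.25],[0,0.16,-0.05,0,0.25],[0,0.16,-0.05,0,0.25],[0,0.16,-0.05,0,0.25],[0,0.16,-0.05,0,0.25],[0,0.16,-0.05,0,0.25],[0,0.16,-0.05,0,0.25],[0,0.04,0,0,0],[0,0.04,0,0,0]]'
python3 go.py -161.5 -48 9 90 8
```

```text
clock: 12.05
position: [0.5469, 0.0367, 0.01]
ee_rot: [0.995, -0.102, -0.001, 0.0]
ft_force: [-5.1, 2.6, 1.8]
gripper_width: 0.001
grip_force: 2.8
now [-160.   -50.3] z 10.0 yaw 90.1 q [ 0.36  0.52 -0.43 -0.   -0.62  1.01] F [-5.1  2.6  1.8] t 12.05
8 rows of dx 0.012 dy -0.008 dz 0.005 turn 0.001
```

```bash
python3 -m crank '[[0,0.05,0,0,0],[0,0.05,0,0,0],[0,0.05,0,0,0],[0,0.04,0,0,0],[0,0,0,0,0],[0,0,0,0,0],[0,0,0,0,0],[0,0,0,0,0],[0,0,0,0,0],[0,0,0,0,0]]'
python3 go.py -161.5 -48 9 90 8; python3 -c "
from h import *; from go import *
s=arm.snapshot('side'); cv2.imwrite('pics/s4.png',cv2.resize(s['color'][220:330,210:350,::-1],None,fx=5,fy=5,interpolation=2))"
```

```text
clock: 12.88
position: [0.5467, 0.035, 0.0089]
ee_rot: [0.995, -0.102, -0.006, 0.002]
ft_force: [-11.9, 5.4, 4.5]
gripper_width: 0.001
grip_force: 6.2
now [-158.3  -50.2] z 8.9 yaw 90.0 q [ 0.36  0.52 -0.43 -0.   -0.63  1.01] F [-11.9   5.4   4.5] t 12.88
8 rows of dx 0.011 dy -0.016 dz -0.001 turn 0.000
```

View pics/s4.png

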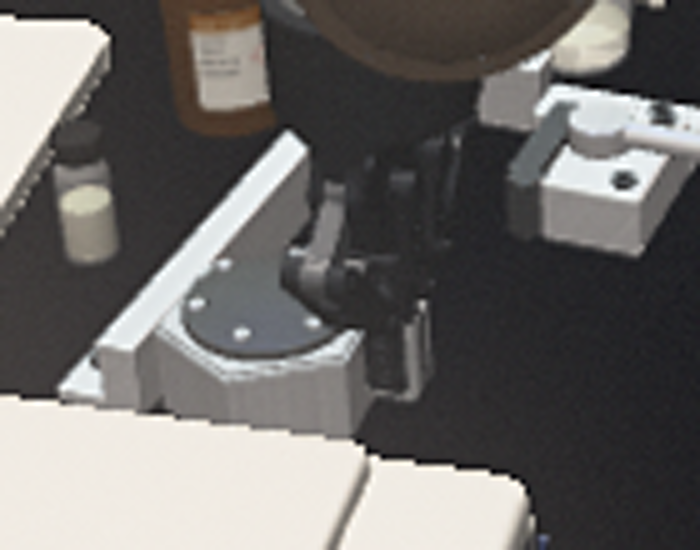

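```bash
python3 -m crank '[[0,-0.2,0,0,0],[0,-0.3,0,0,0],[0,-0.3,0,0,0],[0,0,0,-0.9,0],[0,0,0,-0.9,0],[0,0,0,-0.9,0],[0,0,0,-0.9,0],[0,0,0,-0.9,0],[0,-1,1,0,0],[0,-1,1,0,0]]'
python3 - <<'E'
from h import *; from go import *
im=cv2.imread('pics/top0.png')
s=arm.snapshot('top'); s2=arm.snapshot('side')
for uv in ((242,168),(234,250),(168,163)):
    print(uv,[toclamp(ray(s,uv,z)).round().tolist() for z in (.03,.06,.1)])
A=s['color'][145:255,225:345,::-1]; B=s2['color'][220:330,210:350,::-1]
cv2.imwrite('pics/c5.png',np.vstack([cv2.resize(A,(420,385),interpolation=2)[:290],cv2.resize(B,(420,330),interpolation=2)[:300]]) if 0 else np.hstack([cv2.resize(A,(390,358),interpolation=2),cv2.resize(B,(410,358),interpolation=2)]))
E
python3 go.py -210 -29 70 30 9
```

```text
clock: 13.77
position: [0.4756, 0.0017, 0.1243]
ee_rot: [0.995, -0.101, 0.003, -0.001]
ft_force: [-0.5, -0.0, -0.2]
gripper_width: -0.004
grip_force: 0.0
(242, 168) [[-280.0, 56.0], [-274.0, 47.0], [-267.0, 37.0]]
(234, 250) [[-251.0, -141.0], [-246.0, -144.0], [-240.0, -149.0]]
(168, 163) [[-455.0, 29.0], [-445.0, 21.0], [-432.0, 12.0]]
now [-107.2 -118.9] z 122.5 yaw 89.9 q [ 0.34  0.24 -0.51 -0.   -0.82  1.02] F [ 0.7  0.5 -0.3] t 13.87
9 rows of dx 0.158 dy -0.615 dz 0.233 turn 0.968
```

View pics/c5.png

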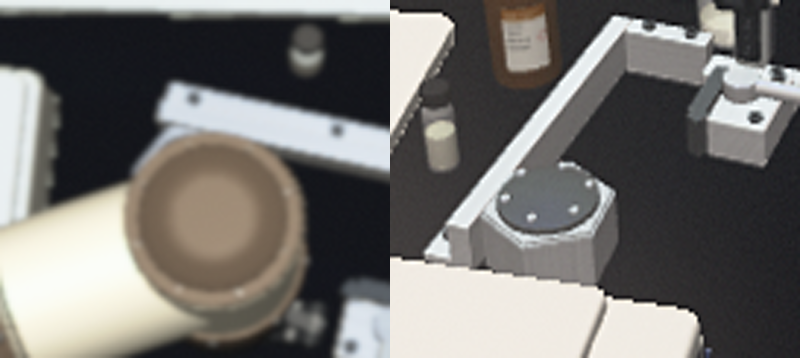

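```bash
cat > cellfit.py <<'E'
from h import *; from go import *
from scipy.optimize import differential_evolution
def inv(p):
    c,s=np.cos(CP[2]),np.sin(CP[2]); return np.array([CP[0]+(c*p[0]-s*p[1])/1000,CP[1]+(s*p[0]+c*p[1])/1000])
def cellfit(s,cx,cy,keep=lambda u,v:np.ones_like(u,bool),rng=15):
    c=[r for r in arm.cut_out(s,'cell')]
    tgt=proj(s,np.r_[inv((cx,cy)),.03][None])[0]
    m=min(c,key=lambda r:np.hypot(*(np.argwhere(r['region']).mean(0)[::-1]-tgt)))['region']
    v,u=np.mgrid[:480,:640]; K=keep(u,v)
    def mask(p):
        a=np.radians(p[2]+np.arange(0,360,60)); b=np.radians(np.arange(0,360,20))
        P=[np.r_[inv((p[0]+43.9*np.cos(t),p[1]+43.9*np.sin(t))),z] for t in a for z in (0,.036)]+[np.r_[inv((p[0]+32*np.cos(t),p[1]+32*np.sin(t))),.047] for t in b]
        im=np.zeros((480*4,640*4),np.uint8); cv2.fillConvexPoly(im,cv2.convexHull(np.round(proj(s,np.array(P))*4+1.5).astype(np.int32)),255)
        return cv2.resize(im,(640,480),interpolation=cv2.INTER_AREA)/255.
    f=lambda p:(np.abs(mask(p)-m)*K).sum()
    r=differential_evolution(f,[(cx-rng,cx+rng),(cy-rng,cy+rng),(-30,30)],maxiter=40,popsize=12,seed=1,tol=1e-6)
    return r.x.round(1),r.fun,(m&K).sum()
E
python3 - <<'E'
from cellfit import *
s=arm.snapshot('side'); t=arm.snapshot('top')
P=lambda c:np.array([210+(c[0]-390)/2.93,220+c[1]/3.25])
l=[P((390,258)),P((605,290)),P((700,315))]
k=lambda u,v: v<np.interp(u,[a[0] for a in l],[a[1] for a in l])-1
print(cellfit(s,-160,0,k))
# box height: closest approach of corner rays
f,o1,R1=cam(s); f2,o2,R2=cam(t)
uv1=P((700,318)); uv2=(234,250)
for w in ((234,250),(240,215),(242,168)):
  for z in (.05,.08,.1): print(w,z,(proj(s,ray(t,w,z)[None])[0]).round(),end=' ')
print('side corner',uv1, P((605,290)))
E
```

```text
(array([-167. ,   -0.2,    3.1]), np.float64(57.337254901960776), np.int64(1443))
(234, 250) 0.05 [319. 320.] (234, 250) 0.08 [322. 304.] (234, 250) 0.1 [323. 293.] (240, 215) 0.05 [272. 312.] (240, 215) 0.08 [275. 296.] (240, 215) 0.1 [277. 286.] (242, 168) 0.05 [208. 306.] (242, 168) 0.08 [211. 291.] (242, 168) 0.1 [214. 281.] side corner [315.80204778 317.84615385] [283.37883959 309.23076923]
```

```bash
python3 go.py -215 -25 122 30 9
```

```text
now [-110.5 -113.8] z 123.3 yaw 90.0 q [ 0.35  0.25 -0.5   0.   -0.82  1.02] F [1.  0.  0.1] t 14.02
9 rows of dx 0.151 dy -0.620 dz 0.006 turn 0.970
```

```bash
python3 -m crank '[[0,0.15,-0.62,0,0.97],[0,0.15,-0.62,0,0.97],[0,0.15,-0.62,0,0.97],[0,0.15,-0.62,0,0.97],[0,0.15,-0.62,0,0.97],[0,0.15,-0.62,0,0.97],[0,0.15,-0.62,0,0.97],[0,0.15,-0.62,0,0.97],[0,0.15,-0.62,0,0.97],[0,0,0,0,0]]'
python3 go.py -215 -25 9 30 6
```

```text
clock: 14.85
position: [0.5859, 0.0871, 0.1221]
ee_rot: [0.81, -0.587, 0.001, -0.001]
ft_force: [0.3, 0.2, 0.3]
gripper_width: -0.005
grip_force: 0.0
now [-217.2  -22.5] z 122.1 yaw 29.9 q [ 0.42  0.43 -0.22  0.   -0.92 -0.11] F [0.3 0.2 0.3] t 14.85
6 rows of dx 0.005 dy 0.022 dz 0.754 turn -0.002
```

```bash
python3 -m crank '[[0,0,0,0.75,0],[0,0,0,0.75,0],[0,0,0,0.75,0],[0,0,0,0.75,0],[0,0,0,0.75,0],[0,0,0,0.75,0],[0,0,0,0,0],[0,0,0,0,0],[0,0,0,0,0],[0,0,0,0,0]]'
python3 go.py -195 -25 9 30 10; python3 - <<'E'
from cellfit import *
s=arm.snapshot('side')
P=lambda c:np.array([210+(c[0]-390)/2.93,220+c[1]/3.25])
l=[P((390,258)),P((605,290)),P((700,315))]
k=lambda u,v: v<np.interp(u,[a[0] for a in l],[a[1] for a in l])-1
print(cellfit(s,-163,0,k)); print(cellfit(arm.snapshot('top'),-163,0))
E
```

```text
clock: 15.68
position: [0.5832, 0.0859, 0.0114]
ee_rot: [0.81, -0.586, 0.001, -0.001]
ft_force: [0.2, 0.0, -0.3]
gripper_width: 0.002
grip_force: 0.0
now [-215.6  -24.8] z 11.4 yaw 30.0 q [ 0.42  0.56 -0.33  0.   -0.67 -0.1 ] F [ 0.2  0.  -0.3] t 15.68
10 rows of dx 0.071 dy 0.042 dz 0.010 turn 0.001
(array([-178. ,   -9.9,   19. ]), np.float64(970.3294117647058), np.int64(355))
(array([-162.1,   -0. ,    2.8]), np.float64(92.23529411764707), np.int64(911))
```

```bash
python3 -m crank '[[0,0.12,0,0.03,0],[0,0.12,0,0.03,0],[0,0.12,0,0,0],[0,0.12,0,0,0],[0,0.17,0.1,0,0],[0,0.17,0.1,0,0],[0,0.17,0.1,0,0],[0,0.17,0.1,0,0],[0,0.17,0.1,0,0],[0,0.17,0.1,0,0]]'
python3 go.py -43.9 -18 9 30 20; python3 - <<'E'
from cellfit import *
print(cellfit(arm.snapshot('top'),-130,0)); 
E
```

```text
clock: 16.72
position: [0.5794, 0.0445, 0.0086]
ee_rot: [0.81, -0.586, -0.0, 0.0]
ft_force: [-0.1, 2.7, -0.2]
gripper_width: 0.0
grip_force: 1.0
now [-174.3  -20.1] z 8.6 yaw 30.0 q [ 0.36  0.56 -0.35 -0.   -0.66 -0.04] F [-0.1  2.7 -0.2] t 16.72
20 rows of dx 0.228 dy 0.127 dz -0.001 turn -0.000
(array([-125.4,   -0.3,   -4.5]), np.float64(263.5098039215686), np.int64(709))
```

```bash
python3 -m crank '[[0,0.2,0.115,0,0],[0,0.2,0.115,0,0],[0,0.2,0.115,0,0],[0,0.2,0.115,0,0],[0,0.2,0.115,0,0],[0,0.2,0.115,0,0],[0,0.2,0.115,0,0],[0,0.2,0.115,0,0],[0,0,0,0,0],[0,0,0,0,0]]'
python3 go.py -43.9 -18 9 30 20; python3 - <<'E'
from cellfit import *
print(cellfit(arm.snapshot('top'),-85,0)); s=arm.snapshot('side')
print(cellfit(s,-85,0))
cv2.imwrite('pics/s6.png',s['color'][:,:,::-1])
E
```

```text
clock: 17.65
position: [0.5701, -0.0008, 0.0086]
ee_rot: [0.81, -0.586, -0.0, 0.0]
ft_force: [0.3, 0.4, -0.2]
gripper_width: 0.001
grip_force: 0.0
now [-128.  -20.] z 8.6 yaw 30.0 q [ 0.28  0.55 -0.38  0.   -0.65  0.03] F [ 0.3  0.4 -0.2] t 17.65
20 rows of dx 0.148 dy 0.081 dz -0.001 turn -0.000
(array([-76.8,   0.5,   3.5]), np.float64(261.7176470588235), np.int64(718))
(array([-70. ,  11. ,  29.2]), np.float64(3799.7764705882355), np.int64(2535))
```

```bash
python3 -m crank '[[0,0.17,0.1,0,0],[0,0.17,0.1,0,0],[0,0.17,0.1,0,0],[0,0.17,0.1,0,0],[0,0.17,0.1,0,0],[0,0.17,0.1,0,0],[0,0.17,0.1,0,0],[0,0.17,0.1,0,0],[0,0.17,0.1,0,0],[0,0.17,0.1,0,0]]'
python3 go.py -43.9 -18 9 30 10
```

```text
clock: 18.68
position: [0.5597, -0.0488, 0.0086]
ee_rot: [0.81, -0.586, -0.0, 0.0]
ft_force: [0.4, 2.0, 0.9]
gripper_width: -0.001
grip_force: 1.1
now [-78.9 -20.4] z 8.6 yaw 30.0 q [ 0.2   0.54 -0.4  -0.   -0.63  0.12] F [0.4 2.  0.9] t 18.68
10 rows of dx 0.126 dy 0.062 dz -0.002 turn -0.000
```

```bash
python3 -m crank '[[0,0.12,0.07,0,0],[0,0.12,0.07,0,0],[0,0.12,0.07,0,0],[0,0.12,0.07,0,0],[0,0.12,0.07,0,0],[0,0.12,0.07,0,0],[0,0.12,0.07,0,0],[0,0.12,0.07,0,0],[0,0.12,0.07,0,0],[0,0,0,0,0]]'
python3 go.py -43.9 -20 9 30 10;python3 - <<'E'
from cellfit import *
print(cellfit(arm.snapshot('top'),-3,0))
E
```

```text
clock: 19.52
position: [0.5529, -0.0796, 0.0085]
ee_rot: [0.81, -0.586, -0.0, 0.0]
ft_force: [0.2, -0.6, 0.4]
gripper_width: 0.001
grip_force: 0.0
now [-47.3 -20.8] z 8.5 yaw 29.9 q [ 0.15  0.53 -0.41  0.   -0.63  0.17] F [ 0.2 -0.6  0.4] t 19.52
10 rows of dx 0.013 dy 0.004 dz -0.002 turn -0.001
(array([ 6.1, -1.7, 19.7]), np.float64(470.078431372549), np.int64(502))
```

```bash
python3 -m crank '[[0,0.08,0.05,0,0],[0,0.08,0.05,0,0],[0,0.06,0.035,0,0],[0,0.06,0.035,0,0],[0,0,0,0,0],[0,0,0,0,0],[0,0,0,0,0],[0,0,0,0,0],[0,0,0,0,0],[0,0,0,0,0]]'
python3 go.py -43.9 -20 9 30 10
```

```text
clock: 20.45
position: [0.5527, -0.0826, 0.0086]
ee_rot: [0.811, -0.586, 0.0, -0.002]
ft_force: [-1.1, 19.5, 0.5]
gripper_width: -0.001
grip_force: 9.6
now [-44.4 -20.4] z 8.6 yaw 30.1 q [ 0.14  0.53 -0.41 -0.01 -0.63  0.18] F [-1.1 19.5  0.5] t 20.45
10 rows of dx 0.002 dy -0.000 dz -0.002 turn 0.001
```

```bash
python3 -m crank '[[0,-0.2,0,0,0],[0,-0.3,0,0,0],[0,-0.3,-0.2,0,0],[0,0,0,-0.9,0],[0,0,0,-0.9,0],[0,0,0,-0.9,0],[0,0,0,-0.9,0],[0,0,0,-0.9,0],[0,0,0,0,0],[0,0,0,0,0]]'
python3 go.py -30 -145 115 0 8;python3 - <<'E'
from cellfit import *
print(cellfit(arm.snapshot('side'),0,0))
E
```

```text
clock: 21.28
position: [0.5507, -0.0662, 0.1225]
ee_rot: [0.81, -0.586, 0.001, -0.001]
ft_force: [0.2, -0.6, -0.7]
gripper_width: 0.001
grip_force: 0.0
now [-60.  -25.7] z 122.5 yaw 30.0 q [ 0.17  0.37 -0.32  0.   -0.88  0.15] F [ 0.2 -0.6 -0.7] t 21.28
8 rows of dx -0.030 dy 0.621 dz 0.037 turn 0.545
(array([0.4, 0.3, 0.7]), np.float64(125.10980392156863), np.int64(1061))
```

Seen from the side, the cell is seated at (0.4, 0.3) mm with yaw 0.7°. Next is the lever.

```bash
python3 -m crank '[[0,-0.03,0.62,0,0.55],[0,-0.03,0.62,0,0.55],[0,-0.03,0.62,0,0.55],[0,-0.03,0.62,0,0.55],[0,-0.03,0.62,0,0.55],[0,-0.03,0.62,0,0.55],[0,-0.03,0.62,0,0.55],[0,-0.03,0.62,0,0.55],[0,0,0,0,0],[0,0,0,0,0]]'
python3 go.py -28 -144 52 0 4;python3 - <<'E'
from cellfit import *
s=arm.snapshot('top'); print(cellfit(s,0,0))
E
```

```text
clock: 22.22
position: [0.4265, -0.0711, 0.1204]
ee_rot: [-0.63, 0.777, 0.0, -0.001]
ft_force: [0.5, -0.1, 0.3]
gripper_width: 0.004
grip_force: 0.0
now [ -29.9 -146.3] z 120.4 yaw -0.2 q [ 0.21  0.18 -0.6   0.   -0.79 -0.42] F [ 0.5 -0.1  0.3] t 22.22
4 rows of dx 0.019 dy -0.023 dz 0.684 turn -0.006
(array([1.6, 1. , 0.3]), np.float64(316.99215686274505), np.int64(675))
```

```bash
python3 -m crank '[[0,0,0,0.68,0],[0,0,0,0.68,0],[0,0,0,0.68,0],[0,0,0,0.68,0],[0,0.2,-0.05,0,0],[0,0.2,-0.05,0,0],[0,0,0,0,0],[0,0,0,0,0],[0,0,0,0,0],[0,0,0,0,0]]'
python3 go.py -17 -145 52 0 4
```

```text
clock: 23.15
position: [0.4283, -0.0813, 0.0538]
ee_rot: [-0.629, 0.777, -0.0, 0.001]
ft_force: [-0.0, -0.4, 0.2]
gripper_width: 0.002
grip_force: 0.0
now [ -20.3 -142.4] z 53.8 yaw -0.3 q [ 0.19  0.3  -0.67  0.   -0.6  -0.4 ] F [-0.  -0.4  0.2] t 23.15
4 rows of dx 0.033 dy 0.025 dz 0.018 turn -0.010
```

```bash
python3 -m crank '[[0,0.1,0,0,0],[0,0.23,0.06,0,-0.7],[0,0.23,0.06,0,-0.7],[0,0.23,0.06,0,-0.7],[0,0.23,0.06,0,-0.7],[0,0.23,0.06,0,-0.7],[0,0.23,0.06,0,-0.7],[0,0.23,0.06,0,-0.7],[0,0.23,0.06,0,-0.7],[0,0.23,0.06,0,-0.7]]'
python3 go.py 68 -92 52 90 10
```

```text
clock: 23.98
position: [0.421, -0.1355, 0.0535]
ee_rot: [0.873, -0.488, 0.001, -0.001]
ft_force: [0.8, 3.0, -0.5]
gripper_width: -0.002
grip_force: 1.2
now [  34.2 -138.6] z 53.5 yaw 43.3 q [ 0.06  0.31 -0.66 -0.   -0.6   0.49] F [ 0.8  3.  -0.5] t 23.98
10 rows of dx 0.233 dy 0.042 dz 0.006 turn -0.679
```

```bash
python3 -m crank '[[0,0.23,0.05,0,-0.68],[0,0.23,0.05,0,-0.68],[0,0.23,0.05,0,-0.68],[0,0.23,0.05,0,-0.68],[0,0.23,0.05,0,-0.68],[0,0.23,0.05,0,-0.68],[0,0.23,0.05,0,-0.68],[0,0.23,0.05,0,-0.68],[0,0.23,0.05,0,-0.68],[0,0.2,0.04,0,-0.6]]'
python3 go.py 68 -92 52 90 4
```

```text
clock: 24.82
position: [0.4551, -0.1789, 0.053]
ee_rot: [0.994, -0.107, -0.002, -0.0]
ft_force: [-3.6, 1.5, 2.0]
gripper_width: 0.002
grip_force: 1.7
now [ 69.8 -96.3] z 53.0 yaw 89.5 q [-0.04  0.38 -0.54 -0.   -0.66  1.4 ] F [-3.6  1.5  2. ] t 24.82
4 rows of dx 0.043 dy -0.018 dz 0.010 turn -0.020
```

```bash
python3 -m crank '[[0,0.06,0,0,0],[0,0.06,0,0,0],[0,0.06,0,0,0],[0,0.06,0,0,0],[0,0.04,0,0,0],[0,0,0,0,0],[0,0,0,0,0],[0,0,0,0,0],[0,0,0,0,0],[0,0,0,0,0]]'
python3 go.py 68 -92 52 90 4
```

```text
clock: 25.65
position: [0.4566, -0.1796, 0.0521]
ee_rot: [0.994, -0.111, -0.007, -0.0]
ft_force: [-11.7, 3.7, 7.6]
gripper_width: 0.0
grip_force: 6.2
now [ 70.2 -94.7] z 52.1 yaw 89.0 q [-0.04  0.38 -0.53 -0.   -0.67  1.39] F [-11.7   3.7   7.6] t 25.65
4 rows of dx 0.027 dy -0.022 dz 0.001 turn -0.035
```

```bash
python3 -m crank '[[0,0.06,0,0,0],[0,0.06,0,0,0],[0,0.06,0,0,0],[0,0.06,0,0,0],[0,0,0,0,0],[0,0,0,0,0],[0,0,0,0,0],[0,0,0,0,0],[0,0,0,0,0],[0,0,0,0,0]]'
python3 go.py 68 -92 52 90 4
```

```text
clock: 26.48
position: [0.4566, -0.1801, 0.0509]
ee_rot: [0.994, -0.112, -0.013, -0.001]
ft_force: [-20.4, 7.8, 13.4]
gripper_width: -0.002
grip_force: 11.1
now [ 70.6 -94.6] z 50.9 yaw 88.9 q [-0.05  0.39 -0.52 -0.01 -0.68  1.4 ] F [-20.4   7.8  13.4] t 26.48
4 rows of dx 0.026 dy -0.027 dz -0.011 turn -0.039
```

The force rises and the tool no longer moves, so the lever is on its shut stop. I'll back off, lift away and check.

```bash
python3 -m crank '[[0,-0.3,0,0,0],[0,-0.4,0,0,0],[0,-0.4,0,0,0],[0,0,0,-0.9,0],[0,0,0,-0.9,0],[0,0,0,-0.9,0],[0,0,0,-0.9,0],[0,0,0,-0.9,0],[0,0,0,-0.9,0],[0,0,0,0,0]]'
python3 go.py -150 -215 185 90 10
```

```text
clock: 27.32
position: [0.4458, -0.1763, 0.1933]
ee_rot: [0.994, -0.109, 0.006, 0.0]
ft_force: [0.9, -0.4, -0.8]
gripper_width: 0.002
grip_force: 0.0
now [  69.1 -105.9] z 193.3 yaw 89.3 q [-0.04  0.16 -0.4   0.   -0.99  1.39] F [ 0.9 -0.4 -0.8] t 27.32
10 rows of dx -0.442 dy -0.873 dz 0.033 turn -0.010
```

```bash
python3 -m crank '[[0,-0.3,-1,0,0],[0,-0.3,-1,0,0],[0,-0.3,-1,0,0],[0,-0.3,-1,0,0],[0,-0.3,-1,0,0],[0,-0.3,-1,0,0],[0,-0.3,-1,0,0],[0,-0.3,-1,0,0],[0,-0.3,-1,0,0],[0,-0.3,-1,0,0]]'
python3 -m crank '[[0,0,-1,0,0],[0,0,-1,0,0],[0,0,-1,0,0],[0,0,-1,0,0],[0,0,-1,0,0],[0,0,-1,0,0],[0,0,-1,0,0],[0,0,-1,0,0],[0,0,0,0,0],[0,0,0,0,0]]'
python3 - <<'E'
from cellfit import *
t=arm.snapshot('top'); s=arm.snapshot('side')
print(cellfit(t,0,0),cellfit(s,0,0))
for c in (t,s):
    for k in ('lever_post','bottle','beaker','tube_vial'):
        for r in arm.spot_in(c,k)[:1]: print(k,round(r['conf'],2),toclamp(r['point']).round(),end=' ')
    print()
A=t['color'][150:270,260:420,::-1]; B=s['color'][190:310,215:375,::-1]
cv2.imwrite('pics/end.png',np.hstack([cv2.resize(A,(400,300),interpolation=2),cv2.resize(B,(400,300),interpolation=2)]))
E
```

```text
clock: 28.15
position: [0.4232, 0.086, 0.1881]
ee_rot: [0.994, -0.109, 0.001, -0.001]
ft_force: [0.9, -0.2, -0.0]
gripper_width: 0.0
grip_force: 0.0
clock: 28.98
position: [0.4666, 0.2809, 0.1874]
ee_rot: [0.994, -0.108, -0.0, -0.0]
ft_force: [0.0, 0.1, -0.2]
gripper_width: 0.0
grip_force: 0.0
(array([2.1, 1.7, 0.2]), np.float64(62.992156862745105), np.int64(938)) (array([14.4, 14.9, 23.6]), np.float64(2362.7098039215684), np.int64(1278))
lever_post 0.63 [ 24. -80.] bottle 0.61 [ 22. 100.] beaker 0.78 [129. -13.] tube_vial 0.41 [-17.  20.] 
lever_post 0.63 [ 40. -73.] bottle 0.82 [  5. 102.] beaker 0.46 [115. -46.] tube_vial 0.51 [-110.  104.]
```

View pics/end.png

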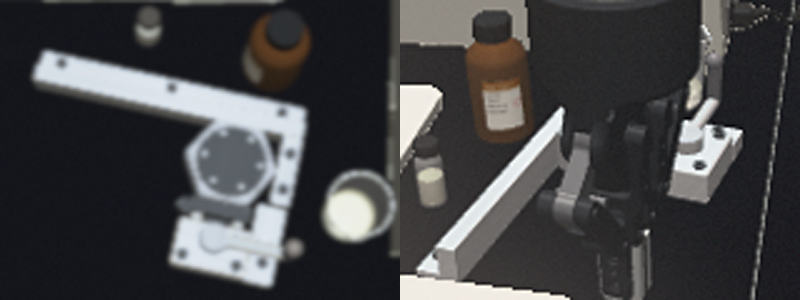

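The final view shows the cell between the fence and the jaw at left-panel (230,162), with its corner on the end stop. The lever lies along clamp +x with its ball at (293,248). The bottle, beaker and vial are standing where they were, and the robot is clear.

```bash
python3 -c "
from rig import arm
print(arm.job_done())"
```

```text
the job is handed in; nothing more can be done
None
```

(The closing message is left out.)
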